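# Let the green tin out of the tin rack

### The arm

A 6-joint arm with a two-finger parallel gripper is mounted at the origin on a cart in front of the work surface, level with it; the furniture and walls round the work are solid. World frame = base frame: x ahead of the robot, y to its left, z up, the work surface at z = 0. Lengths are in mm, angles in degrees, forces in N, time in s.
With the tool pointing down it reaches from about 300 to 850 mm from the base axis. Payload 4.2 kg.
Tool frame: the origin (TCP) lies between the finger pads; the fingertips stand 22 mm ahead of it and the grasp point (between the pads) lies 3 mm ahead of it; z points along the fingers, y is the direction in which the jaws open and shut (so a half turn about z gives the same grasp; the last joint's range is limited). The gripper opens to 91 mm and grips with 3 to 60 N. Pads are 32 mm wide; open, the fingers measure 118 mm over their backs; the gripper's body (76 mm by 178 mm) begins 60 mm behind the grasp point.
Start: joints at [-69.729, 18.312, 89.639, -0, 72.044, -1.146], TCP at [209.968, -535.308, 235.976] pointing down, gripper open.
Joint ranges: [-177.97, 177.97], [-48.28, 115.42], [12.27, 149.76], [-77.06, 257.06], [2.81, 150.46], [-146.56, 146.56]. Speed limits (degrees/s): [147.25, 147.25, 180, 180, 180, 180].

### API

Orientations are given as [roll, pitch, yaw] about the fixed x, y, z axes, in that order (R = Rz(yaw) Ry(pitch) Rx(roll)).
In Python, from workcell import telemetry, cams, env gives the robot as it stands.
- The arm moves only by the shell command python3 -m inch 'ROWS' [FORCE]. ROWS is JSON, a list of rows, each an object of numbers: "x", "y", "z": the shift along the tool's x, y, z in cm; "yaw": the turn about the tool's z in units of 5 degrees (1.0 is 5 degrees); "gripper": the gripper's target within -1 to 1 (fully open at 1, half-way at 0, shut at -1). A call has 1 to 12 rows; each row shifts and turns the commanded pose from where the row before left it, along the tool's axes as they then stand; what a row does not reach is not made up. A row lasts 1/12 s, in which the tool goes at most 41.7 mm and 7.16 degrees, less where a joint would pass 70% of its speed; a pose out of reach is approached as far as the arm can. A call is refused whole if a number of a shift passes 4.17 or a number of a turn 1, either way. A call with a gripper value outside its range is refused whole. The fingers move at their own pace and stop on an object; FORCE is the grip in N (left out, the last holds). Time passes only in rows, so rows that do not move let the fingers close. It gives the time, the measured TCP pose, the force and the opening at its end, in the units of the state.
- telemetry.state(): the state, without advancing time (a new reading comes with each control period).
- cams.grab_frame(name): name is "scene" or "top" or "wrist"; returns a dict with "pixels" (420x560x3 uint8, red, green, blue), "mtx" (3x3 intrinsics, pixels), "rvec" (rotation vector, rad) and "tvec" (3), from world to camera coordinates, as OpenCV has them. Camera axes: x right, y down, z forward; pixel columns grow to the right and rows downward; lengths in mm; the calibration is good to about 2 mm. A picture is of the moment at which its call begins. There is no depth.
- env.job_done(): hands the job in, once; it reports no verdict.
The state is a dict: "time_s": time; "qpos": joint angles; "qvel": joint speeds; "effort": joint torques, N m; "ee_pos": TCP position; "ee_rot": TCP orientation; "force": force on the tool from outside, world axes, zero at the start; "torque": the same for the moment, N m; "gripper_width": finger opening in mm.
Only numpy, scipy, OpenCV 4.12 (cv2) and the standard library are available. Lean on these libraries where they do the work, as an engineer would, in place of code of your own. Each camera call takes 0.05 s, during which the arm holds its last target. There are 200 camera calls.

### The job

With the fingertips, press down the yellow paddle of the lane in which the green tin lies, so that its gate lifts, and keep it down until that tin has rolled into the tray at the front of the rack; then let the paddle come up again so that the gate is shut. Leave the blue tin shut in behind its gate, do not touch either tin, and leave the things standing around where they are.

Things in the scene. Friction and masses are not known exactly. Their poses are not given: they have to be found in the camera images.
- rack: fixed two-lane tin rack of pale wood and metal, 250 mm deep, 186 mm wide, posts 142 mm high. Origin at the underside on the middle divider; +x to its back, +y to its left lane, z up. Lanes 78 mm wide, centres y = +46 and -46 mm, slope down to the front at 9 degrees. Over each lane a lever rocks on an axle (x = -60 mm, 125 mm high): yellow paddle at its front end, white gate flap at its rear end
- tray_mid (a point): a point 50 mm high over the middle of the tray, the front end of both lanes (70 mm in front of the rack's origin), below the levers. The tray ends in a 48 mm high lip at rack x = -105 mm; a tin that has rolled out rests against it, centre at x = -71 mm, z = 49 mm, about 1 s after the gate opened
- left_press (a point): centre of the top face of the left lever's yellow, black-topped paddle (38 mm along the rack's x, 36 mm along y), which overhangs the rack's front with nothing under it. At rest 164 mm above the worktop, its front edge higher (tilt 0.3 rad). Pressed fully, it sinks about 70 mm and stays within 8 mm of the same place seen from above (level half-way down)
- right_press (a point): centre of the top face of the right lever's yellow, black-topped paddle (38 mm along the rack's x, 36 mm along y), which overhangs the rack's front with nothing under it. At rest 164 mm above the worktop, its front edge higher (tilt 0.3 rad). Pressed fully, it sinks about 70 mm and stays within 8 mm of the same place seen from above (level half-way down)
- left_lever (a joint): angle of the left lever about its axle (rad): 0 = at rest, gate shut; grows as the paddle goes down, 0.6 = end stop, gate fully open. The gate first nudges the tin back up to 17 mm, and clears it only at about 0.48 (paddle down by about 57 mm). A spring brings it back to 0 when let go; about 3 N on the paddle start it, about 6 N hold it fully down
- right_lever (a joint): angle of the right lever about its axle (rad): 0 = at rest, gate shut; grows as the paddle goes down, 0.6 = end stop, gate fully open. The gate first nudges the tin back up to 17 mm, and clears it only at about 0.48 (paddle down by about 57 mm). A spring brings it back to 0 when let go; about 3 N on the paddle start it, about 6 N hold it fully down
- green_tin_center (a point): centre of the green-labelled food tin: a cylinder of 57 mm diameter and 72 mm length, about 180 g, lying on its side with its axis along the rack's y. At the start it rests against the shut gate of one of the two lanes, its centre at x = +50 mm, z = 68 mm in the rack's frame, y = +46 mm (left lane) or -46 mm (right lane)
- blue_tin_center (a point): centre of the blue tin with a pale band: a cylinder of 57 mm diameter and 72 mm length, about 180 g, lying on its side with its axis along the rack's y. At the start it rests against the shut gate of one of the two lanes, its centre at x = +50 mm, z = 68 mm in the rack's frame, y = +46 mm (left lane) or -46 mm (right lane)
- salt_shaker: glass salt shaker, 44 mm across and 90 mm high, loose, standing in front of and to the left of the rack; a bystander; origin under its centre
- rice_bowl: white rice bowl, 115 mm across and 58 mm high, loose, standing to the right of the rack; a bystander; origin under its centre
- mug: white mug with red dots, 92 x 126 x 107 mm, loose, on the left in front of the chopping board; a bystander; origin underneath
- green_tin: the green tin itself (see its centre); origin at the middle of its end face
- blue_tin: the blue tin itself (see its centre); origin at the middle of its end face
Not all that is in view belongs to the job. What is shaped like the blue_tin but purple is not meant.

How it is judged (in metres and radians):
On the way, in this order (a step that is already met when the one before it is completed fails the run):
1. the fingers press down the paddle of the green tin's lane (lever past 0.15 rad) (((y of green_tin_center in the frame of rack above 0 m and value of joint left_lever above 0.15 rad and contact force between the fingers and left_lever above 0.5 N) or (y of green_tin_center in the frame of rack below 0 m and value of joint right_lever above 0.15 rad and contact force between the fingers and right_lever above 0.5 N))), for 0.05 s.
2. the green tin lies in the tray (x of green_tin_center in the frame of rack below -0.055 m), for 0.2 s.
At the end, for the whole second after the job is handed in: the green tin lies at rest in the tray against the front lip (centre 55 to 90 mm in front of the rack's origin, less than 65 mm high), both levers are back at rest (under 0.05 rad, gates shut) and the blue tin is still behind its gate (moved less than 15 mm) (x of green_tin_center in the frame of rack between -0.09 and -0.055 m and z of green_tin_center in the frame of rack below 0.065 m and linear speed of green_tin below 0.03 m/s and x of blue_tin_center in the frame of rack above 0.035 m and distance of blue_tin_center from where it was at the start of the episode below 0.015 m and value of joint each of left_lever, right_lever below 0.05 rad); the robot touches nothing.
It fails at once if the robot touches a tin (contact force between any of the arm, the fingers and green_tin above 0.5 N or contact force between any of the arm, the fingers and blue_tin above 0.5 N).
It fails at once if the blue tin's gate is opened (its lever past 0.2 rad) or the blue tin is moved 15 mm ((y of green_tin_center in the frame of rack above 0 m and value of joint right_lever above 0.2 rad) or (y of green_tin_center in the frame of rack below 0 m and value of joint left_lever above 0.2 rad) or distance of blue_tin_center from where it was at the start of the episode above 0.015 m).
It fails at once if a bystander is moved more than 25 mm (distance of any of salt_shaker, rice_bowl, mug from where it was at the start of the episode above 0.025 m).
It also fails if it takes over 32 s, if anything falls off the work surface, if the arm or the gripper's body presses on something with over 40 N, if the wrist force passes 120 N, or if a joint passes its speed limit or range.

## Working session

There is one attempt and no reset: what is moved stays moved. The work goes in short steps, Python scripts to look and compute and a shell command to move; the robot and the scene stay as the last step left them, time stands still between calls to the robot, and variables do not carry over. Pictures are saved under pics/ and viewed, about 8 in all and at most 12, crops included, and the job is handed in when it is done.

```bash
mkdir -p pics; ls; python3 - <<'E'
from workcell import telemetry, cams
import cv2
for n in("scene","top"):
    f=cams.grab_frame(n); cv2.imwrite(f"pics/{n}1.png",f["pixels"][:,:,::-1])
    print(n,f["mtx"],f["rvec"],f["tvec"])
print(telemetry.state())
E
```

```text
pics
scene [[381.74673817   0.         276.66863954]
 [  0.         381.74673817 212.59025209]
 [  0.           0.           1.        ]] [ 1.16664793 -1.99493483  1.20943055] [237.95356236 336.39509671 959.97648328]
top [[445.89612921   0.         281.56094708]
 [  0.         445.89612921 208.47209161]
 [  0.           0.           1.        ]] [ 2.271219   -1.90358075  0.22011662] [-139.67360516  592.45875943 1293.67027437]
{'time_s': 0.1, 'qpos': array([-6.97287545e+01,  1.83486994e+01,  8.96972150e+01,  6.76074345e-04,
        7.20423781e+01, -1.14709919e+00]), 'qvel': array([-0.04413918, -0.06179348, -0.28720212, -0.09645804,  0.01743066,
       -0.08398382]), 'effort': array([-7.03953701e-04, -4.13332701e+01, -2.32510078e+01,  7.28388224e-02,
        4.22111875e-02, -3.91728361e-05]), 'ee_pos': array([ 209.8336091 , -534.9274898 ,  235.21199383]), 'ee_rot': array([-1.79911738e+02, -2.41024262e-03,  2.14181339e+01]), 'force': array([-0.28271371,  0.62663024, -0.95292136]), 'torque': array([-0.04241531, -0.04455744,  0.01540837]), 'gripper_width': 90.83156324451346}
```

View pics/scene1.png

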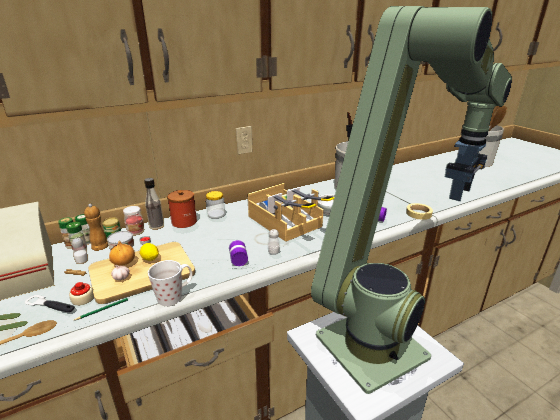

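View pics/top1.png

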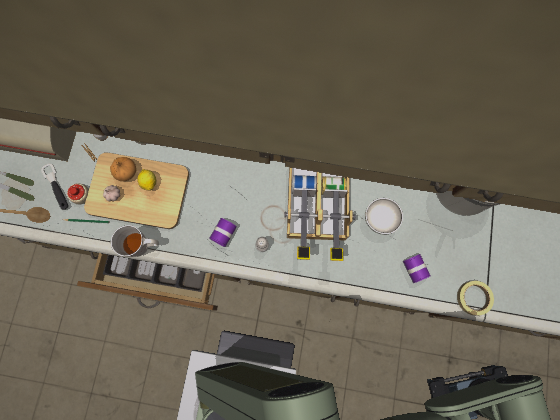

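The top view shows the rack at about (320,203). The blue tin is in the left lane at (303,183) and the green one in the right lane at (336,184). The paddles are at (303,253) and (336,254). The purple tins at (222,233) and (416,268) are decoys. I'll confirm this in an enlarged crop and measure.

```bash
cat > h.py <<'E'
import numpy as np, cv2
def ray(f,uv,z):
    R=cv2.Rodrigues(np.array(f["rvec"],float))[0]; t=np.array(f["tvec"],float).ravel()
    d=R.T@np.linalg.inv(f["mtx"])@np.array([uv[0],uv[1],1.]); c=-R.T@t
    return c+d*(z-c[2])/d[2]
def px(f,P): return cv2.projectPoints(np.array(P,float).reshape(-1,3),np.array(f["rvec"],float),np.array(f["tvec"],float),f["mtx"],None)[0].reshape(-1,2)
E
python3 - <<'E'
from workcell import cams
from h import *
f=cams.grab_frame("top"); im=f["pixels"][:,:,::-1].copy()
cv2.imwrite("pics/crop.png",cv2.resize(im[160:275,240:410],None,fx=4.5,fy=4.5,interpolation=cv2.INTER_CUBIC))
hsv=cv2.cvtColor(im,cv2.COLOR_BGR2HSV)
def blobs(lo,hi,z,name,u=(280,360),v=(165,270)):
    m=cv2.inRange(hsv,lo,hi); k=np.zeros_like(m); k[v[0]:v[1],u[0]:u[1]]=m[v[0]:v[1],u[0]:u[1]]
    n,l,s,c=cv2.connectedComponentsWithStats(k)
    for i in range(1,n):
        if s[i,4]>8: print(name,s[i],c[i].round(1),ray(f,c[i],z).round(0))
blobs((22,150,100),(35,255,255),164,"yellow",v=(235,270))
blobs((45,100,40),(85,255,255),90,"green"); blobs((100,120,40),(118,255,255),90,"blue")
# paddle: black top extents
for a in ((296,312),(329,345)):
    k=(hsv[244:264,a[0]:a[1],2]<60); v,u=np.nonzero(k); c=(u.mean()+a[0],v.mean()+244); print("black",k.sum(),c,ray(f,c,164).round(0))
E
```

```text
yellow [297 247  13  13  52] [302.  254.2] [ 468. -116.  164.]
yellow [330 248  13  13  49] [336.2 255.5] [ 481. -210.  164.]
green [340 178   4  12  27] [341.9 185.4] [ 705. -203.   90.]
green [326 185  10   4  37] [330.8 186.4] [ 697. -170.   90.]
blue [295 176   7  12  84] [298.  181.5] [694. -69.  90.]
blue [307 176   7  12  84] [310.  181.5] [ 701. -105.   90.]
black 92 (np.float64(303.4347826086956), np.float64(251.8913043478261)) [ 475. -119.  164.]
black 90 (np.float64(336.74444444444447), np.float64(253.15555555555557)) [ 488. -210.  164.]
```

View pics/crop.png

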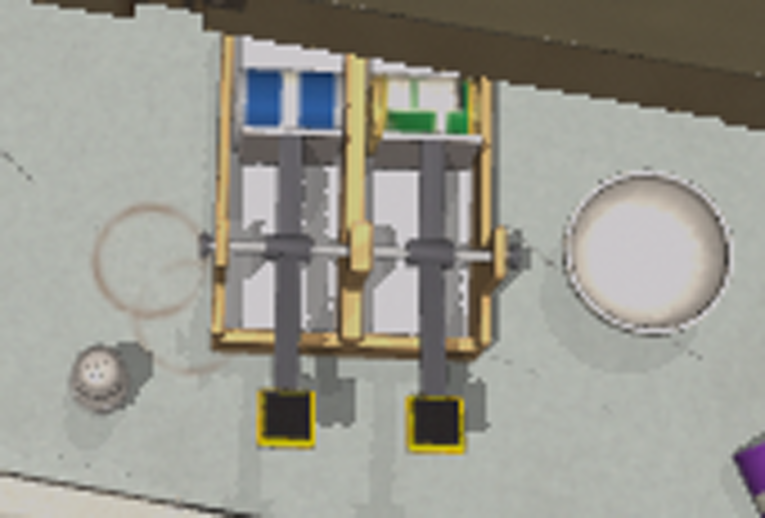

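The crop confirms it. The green tin (crop 425,105) is in the right lane and the blue one (crop 290,98) in the left, so the right paddle (crop 436,424) is the one to press. It sits near world (484,-211). The rack is yawed about 7.5°. I'll shut the jaws and turn the tool so the wide body runs along the rack's x, away from the left paddle.

```bash
python3 -m inch '[{"yaw":-1,"gripper":-1},{"yaw":-1,"gripper":-1},{"yaw":-1,"gripper":-1},{"yaw":-1,"gripper":-1},{"yaw":-1,"gripper":-1},{"yaw":-1,"gripper":-1},{"yaw":-1,"gripper":-1},{"yaw":-1,"gripper":-1},{"yaw":-1,"gripper":-1},{"yaw":-1,"gripper":-1},{"yaw":-1,"gripper":-1},{"yaw":-1,"gripper":-1}]' 10
python3 -m inch '[{"yaw":-1},{"yaw":-1},{"yaw":-1},{"yaw":-0.2,"z":-1},{"z":-1},{}]'
python3 -m inch '[{"x":1.5,"y":1.5},{"x":1.5,"y":1.5},{"x":1.5,"y":1.5},{"x":1.5,"y":1.5},{"x":1.5,"y":1.5},{"x":1.5,"y":1.5},{"x":1.5,"y":1.5},{"x":1.5,"y":1.5},{"x":1.5,"y":1.5},{"x":1.5,"y":1.5},{},{}]'
```

```text
invalid input
invalid input
invalid input
```

```bash
python3 -m inch '[{"x":0,"y":0,"z":0,"yaw":-1,"gripper":-1},{"x":0,"y":0,"z":0,"yaw":-1,"gripper":-1},{"x":0,"y":0,"z":0,"yaw":-1,"gripper":-1},{"x":0,"y":0,"z":0,"yaw":-1,"gripper":-1},{"x":0,"y":0,"z":0,"yaw":-1,"gripper":-1},{"x":0,"y":0,"z":0,"yaw":-1,"gripper":-1},{"x":0,"y":0,"z":0,"yaw":-1,"gripper":-1},{"x":0,"y":0,"z":0,"yaw":-1,"gripper":-1},{"x":0,"y":0,"z":0,"yaw":-1,"gripper":-1},{"x":0,"y":0,"z":0,"yaw":-1,"gripper":-1},{"x":0,"y":0,"z":0,"yaw":-1,"gripper":-1},{"x":0,"y":0,"z":0,"yaw":-1,"gripper":-1}]' 10
```

```text
time_s: 1.15
ee_pos: [209.9, -535.1, 235.6]
ee_rot: [-180.0, -0.0, 81.7]
force: [-0.2, 0.2, -0.7]
gripper_width: 14.3
```

All keys are required, and the turn goes the right way (+60°).

```bash
python3 -m inch '[{"x":0,"y":0,"z":0,"yaw":-1,"gripper":-1},{"x":0,"y":0,"z":0,"yaw":-1,"gripper":-1},{"x":0,"y":0,"z":-1,"yaw":-1,"gripper":-1},{"x":0,"y":0,"z":-1,"yaw":-0.2,"gripper":-1},{"x":1.5,"y":1.5,"z":0,"yaw":0,"gripper":-1},{"x":1.5,"y":1.5,"z":0,"yaw":0,"gripper":-1},{"x":1.5,"y":1.5,"z":0,"yaw":0,"gripper":-1},{"x":1.5,"y":1.5,"z":0,"yaw":0,"gripper":-1},{"x":1.5,"y":1.5,"z":0,"yaw":0,"gripper":-1},{"x":1.5,"y":1.5,"z":0,"yaw":0,"gripper":-1},{"x":1.5,"y":1.5,"z":0,"yaw":0,"gripper":-1},{"x":1.5,"y":1.5,"z":0,"yaw":0,"gripper":-1}]'
python3 -m inch '[{"x":1.5,"y":1.7,"z":0,"yaw":0,"gripper":-1},{"x":1.5,"y":1.7,"z":0,"yaw":0,"gripper":-1},{"x":1.5,"y":1.7,"z":0,"yaw":0,"gripper":-1},{"x":1.5,"y":1.7,"z":0,"yaw":0,"gripper":-1},{"x":1.5,"y":1.7,"z":0,"yaw":0,"gripper":-1},{"x":1.5,"y":1.7,"z":0,"yaw":0,"gripper":-1},{"x":1.5,"y":1.7,"z":0,"yaw":0,"gripper":-1},{"x":1.5,"y":1.7,"z":0,"yaw":0,"gripper":-1},{"x":1.5,"y":1.7,"z":0,"yaw":0,"gripper":-1},{"x":1.5,"y":1.7,"z":0,"yaw":0,"gripper":-1},{"x":1.5,"y":1.7,"z":0,"yaw":0,"gripper":-1},{"x":0,"y":0,"z":0,"yaw":0,"gripper":-1}]'
python3 - <<'E'
from workcell import cams, telemetry
from h import *
s=telemetry.state(); p=s["ee_pos"]; print(p,s["ee_rot"],s["gripper_width"])
for n in ("wrist","top"):
    f=cams.grab_frame(n); im=f["pixels"][:,:,::-1].copy()
    for u,v in px(f,[[p[0],p[1],p[2]-22],[p[0],p[1],164]]): cv2.drawMarker(im,(int(u),int(v)),(0,0,255),0,10)
    if n=="top": im=cv2.resize(im[160:300,240:410],None,fx=4,fy=4)
    cv2.imwrite(f"pics/{n}2.png",im)
    hsv=cv2.cvtColor(f["pixels"],cv2.COLOR_RGB2HSV)
    m=cv2.inRange(hsv,(22,150,90),(35,255,255)); k,l,st,c=cv2.connectedComponentsWithStats(m)
    for i in range(1,k):
        if st[i,4]>30:
            b=st[i]; ce=(b[0]+b[2]/2,b[1]+b[3]/2); print(n,b,ray(f,ce,164).round(1))
E
```

```text
time_s: 2.15
ee_pos: [314.1, -400.1, 256.5]
ee_rot: [180.0, 0.0, 97.3]
force: [-0.1, -0.9, -0.1]
gripper_width: 0.5
time_s: 3.15
ee_pos: [479.9, -210.7, 256.3]
ee_rot: [179.9, -0.0, 97.5]
force: [-0.4, -1.4, 0.1]
gripper_width: 0.3
[ 479.87629654 -210.65470485  256.29174636] [ 1.79879343e+02 -4.81630534e-02  9.75025795e+01] 0.33783226813139483
wrist [ 265   54   56   58 1057] [ 473.9 -119.3  164. ]
wrist [528 162  30   3  71] [ 651.3 -148.8  164. ]
wrist [268 192  51  47 569] [ 486.4 -207.7  164. ]
wrist [529 223  19   6  48] [ 662.2 -192.7  164. ]
top [137 169  19  21 293] [601.9 358.9 164. ]
top [297 247  13  13  51] [ 470.7 -119.5  164. ]
```

View pics/wrist2.png

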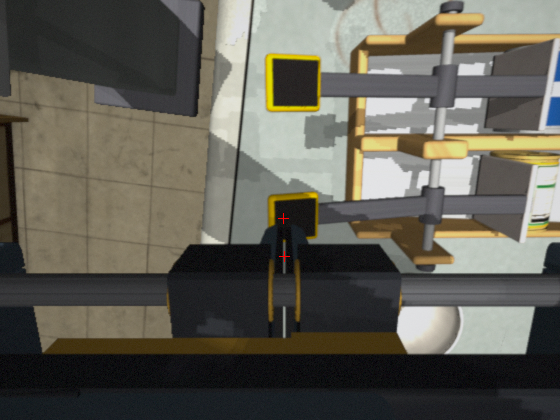

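The right paddle is under the fingertips. The markers, at (283,218), need to go about 6 mm forward to reach the paddle's centre. I'll correct that, go down to just above it, then press.

```bash
python3 -m inch '[{"x":0,"y":0.6,"z":1,"yaw":0,"gripper":-1},{"x":0,"y":0,"z":1.5,"yaw":0,"gripper":-1},{"x":0,"y":0,"z":1.5,"yaw":0,"gripper":-1},{"x":0,"y":0,"z":1,"yaw":0,"gripper":-1},{"x":0,"y":0,"z":0.7,"yaw":0,"gripper":-1},{"x":0,"y":0,"z":0.5,"yaw":0,"gripper":-1},{"x":0,"y":0,"z":0,"yaw":0,"gripper":-1}]'
python3 -m inch '[{"x":0,"y":0,"z":0.7,"yaw":0,"gripper":-1},{"x":0,"y":0,"z":0.7,"yaw":0,"gripper":-1},{"x":0,"y":0,"z":0.7,"yaw":0,"gripper":-1},{"x":0,"y":0,"z":0.7,"yaw":0,"gripper":-1},{"x":0,"y":0,"z":0.7,"yaw":0,"gripper":-1},{"x":0,"y":0,"z":0.7,"yaw":0,"gripper":-1},{"x":0,"y":0,"z":0,"yaw":0,"gripper":-1}]'
```

```text
time_s: 3.83
ee_pos: [483.0, -212.5, 192.9]
ee_rot: [-179.9, -0.0, 97.4]
force: [-0.4, -0.3, -0.6]
gripper_width: 0.7
time_s: 4.42
ee_pos: [483.0, -212.3, 150.5]
ee_rot: [-179.9, -0.0, 97.4]
force: [-1.9, -1.2, 3.2]
gripper_width: 0.4
```

```bash
python3 -m inch '[{"x":0,"y":0,"z":0.7,"yaw":0,"gripper":-1},{"x":0,"y":0,"z":0.7,"yaw":0,"gripper":-1},{"x":0,"y":0,"z":0.7,"yaw":0,"gripper":-1},{"x":0,"y":0,"z":0.7,"yaw":0,"gripper":-1},{"x":0,"y":0,"z":0.4,"yaw":0,"gripper":-1},{"x":0,"y":0,"z":0,"yaw":0,"gripper":-1},{"x":0,"y":0,"z":0,"yaw":0,"gripper":-1}]'
python3 -m inch '[{"x":0,"y":0,"z":0,"yaw":0,"gripper":-1},{"x":0,"y":0,"z":0,"yaw":0,"gripper":-1},{"x":0,"y":0,"z":0,"yaw":0,"gripper":-1},{"x":0,"y":0,"z":0,"yaw":0,"gripper":-1},{"x":0,"y":0,"z":0,"yaw":0,"gripper":-1},{"x":0,"y":0,"z":0,"yaw":0,"gripper":-1},{"x":0,"y":0,"z":0,"yaw":0,"gripper":-1},{"x":0,"y":0,"z":0,"yaw":0,"gripper":-1},{"x":0,"y":0,"z":0,"yaw":0,"gripper":-1},{"x":0,"y":0,"z":0,"yaw":0,"gripper":-1},{"x":0,"y":0,"z":0,"yaw":0,"gripper":-1},{"x":0,"y":0,"z":0,"yaw":0,"gripper":-1}]'
python3 - <<'E'
from workcell import cams
import cv2, numpy as np
a=cams.grab_frame("wrist")["pixels"][:,:,::-1]; b=cams.grab_frame("scene")["pixels"][:,:,::-1]
cv2.imwrite("pics/w3.png",np.hstack([cv2.resize(a,(400,300)),cv2.resize(b[160:265,230:370],(400,300))]))
E
```

```text
time_s: 5.0
ee_pos: [485.6, -212.3, 120.4]
ee_rot: [179.7, 0.1, 97.4]
force: [1.4, 1.3, 6.8]
gripper_width: 0.5
time_s: 6.0
ee_pos: [485.5, -212.3, 120.6]
ee_rot: [179.7, 0.1, 97.4]
force: [0.8, 0.0, 7.1]
gripper_width: 0.5
```

View pics/w3.png

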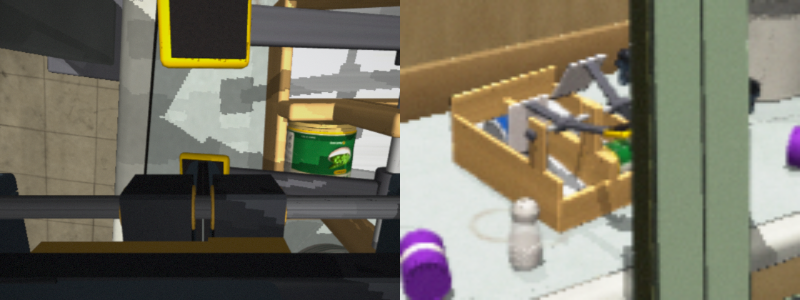

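The wrist view shows the green tin in the tray against the lip at (320,148), and the scene crop shows the right gate raised and the blue tin still in place. Next I lift straight up and let the lever follow.

```bash
python3 -m inch '[{"x":0,"y":0,"z":-0.7,"yaw":0,"gripper":-1},{"x":0,"y":0,"z":-0.7,"yaw":0,"gripper":-1},{"x":0,"y":0,"z":-0.8,"yaw":0,"gripper":-1},{"x":0,"y":0,"z":-0.8,"yaw":0,"gripper":-1},{"x":0,"y":0,"z":-0.8,"yaw":0,"gripper":-1},{"x":0,"y":0,"z":-0.8,"yaw":0,"gripper":-1},{"x":0,"y":0,"z":-0.8,"yaw":0,"gripper":-1},{"x":0,"y":0,"z":-0.8,"yaw":0,"gripper":-1},{"x":0,"y":0,"z":-0.8,"yaw":0,"gripper":-1},{"x":0,"y":0,"z":-1,"yaw":0,"gripper":-1},{"x":0,"y":0,"z":-1.5,"yaw":0,"gripper":-1},{"x":0,"y":0,"z":-1.5,"yaw":0,"gripper":-1}]'
python3 -m inch '[{"x":0,"y":0,"z":-2,"yaw":0,"gripper":-1},{"x":-1.5,"y":-1.5,"z":-1,"yaw":0,"gripper":-1},{"x":-1.5,"y":-1.5,"z":0,"yaw":0,"gripper":-1},{"x":-1.5,"y":-1.5,"z":0,"yaw":0,"gripper":-1},{"x":-1.5,"y":-1.5,"z":0,"yaw":0,"gripper":-1},{"x":-1.5,"y":-1.5,"z":0,"yaw":0,"gripper":-1},{"x":-1.5,"y":-1.5,"z":0,"yaw":0,"gripper":-1},{"x":-1.5,"y":-1.5,"z":0,"yaw":0,"gripper":-1},{"x":-1.5,"y":-1.5,"z":0,"yaw":0,"gripper":-1},{"x":0,"y":0,"z":0,"yaw":0,"gripper":-1},{"x":0,"y":0,"z":0,"yaw":0,"gripper":-1},{"x":0,"y":0,"z":0,"yaw":0,"gripper":-1}]'
python3 - <<'E'
from workcell import cams
import cv2
from h import *
f=cams.grab_frame("top"); a=f["pixels"][:,:,::-1]
cv2.imwrite("pics/t4.png",cv2.resize(a[160:290,240:410],None,fx=4.5,fy=4.5,interpolation=cv2.INTER_CUBIC))
hsv=cv2.cvtColor(f["pixels"],cv2.COLOR_RGB2HSV)
for n,lo,hi in (("y",(22,150,100),(35,255,255)),("g",(45,100,40),(85,255,255)),("b",(100,120,40),(118,255,255))):
    m=cv2.inRange(hsv,lo,hi); k,l,s,c=cv2.connectedComponentsWithStats(m)
    for i in range(1,k):
        if s[i,4]>8 and 280<c[i][0]<360 and 165<c[i][1]<270: print(n,s[i],c[i].round(1))
E
```

```text
time_s: 7.1
ee_pos: [482.6, -211.8, 230.1]
ee_rot: [-179.8, -0.1, 97.4]
force: [1.0, 0.1, 0.0]
gripper_width: 0.2
time_s: 8.1
ee_pos: [380.0, -346.1, 259.9]
ee_rot: [-180.0, -0.1, 97.4]
force: [-0.5, 0.1, 0.7]
gripper_width: 0.1
y [297 247  13  13  53] [301.9 254.2]
y [330 248  13  13  50] [336.1 255.4]
g [325 218   8  15  83] [328.  226.7]
g [339 224   4   9  17] [340.5 229.2]
b [295 176   7  12  84] [298.  181.5]
b [307 176   7  12  84] [310.  181.5]
```

View pics/t4.png

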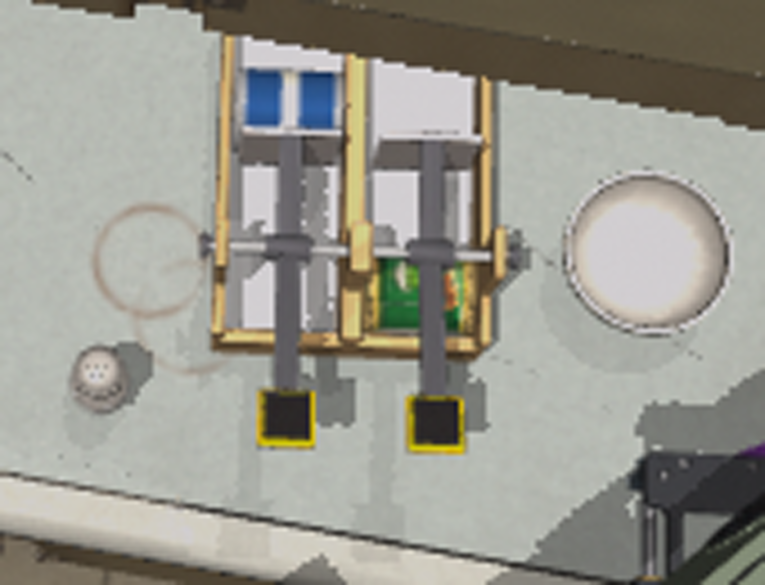

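The green tin now lies in the tray against the front lip (crop 420,295). Both paddles are at the same pixels as at the start, and the blue tin, salt shaker and bowl have not moved. I'm handing the job in.

```bash
python3 -c "
from workcell import env
print(env.job_done())"
```

```text
the job is handed in; nothing more can be done
None
```

The green tin was in the right lane. I pressed that lane's paddle with the closed fingertips and held it down for about 1 s (about 7 N on the tool) until the tin rolled into the tray. Then I lifted off and backed the arm away, and handed the job in at about 8 s.

- **Last top view:** the green tin lies in the tray against the front lip. Both paddles are back at their starting pixels to within 0.1 px, so I take both gates as shut. The blue tin is at its starting pixels, and the salt shaker and bowl look unmoved.
- **Robot:** it was clear of everything, with under 1 N read on the tool.
- **Not checked:** I did not look at the mug again; the arm never went near it.
- **Problems:** my first three move commands were refused because every row needs all the keys, and nothing moved then. No check failed or disagreed.

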